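# Seal the backup drive in the dry box

## Task

Take the portable drive from its stand and slide it, standing on its long edge, down between the two sprung cheeks in the dry box until it stands on the box floor. Then lower the lid gently onto the box so that it lies loose and level on the gasket, let go, and press the lid down one corner at a time, each fully home before the next, until it sits flat on the rim all round. Leave the other things on the desk where they are.

Things in the scene. Friction and masses are not known exactly. Their poses are not given: they have to be found in the camera images.
- dry_box: grey open plastic dry box, fixed to the desk. Origin: centre of its underside, x along its long side, z up. Inside 150 (x) by 110 (y) mm, floor at z = 5 mm; rim flange 190 by 150 mm, its top at z = 100 mm. A black rubber gasket in four corner pieces lies on the rim, its corners at x = +-85, y = +-65 mm, and stands 8 mm proud until pressed
- lid: grey lid of the box, loose, 0.3 kg, right way up on the desk on its ribs. Plate 190 (x) by 150 (y) mm. Origin: centre, at the tips of the 18 mm ribs; plate underside at z = 18, top at z = 26 mm. The ribs fit the box mouth with 2.5 mm play all round. Fits either way round, its x along the box's x. Its origin is 90 mm above the box's when resting on the raised gasket, 82 mm when sealed
- cheek_gap (a point): point in the box at x = y = 0, z = 48 mm, axes as the box's: centre of the mouth between two black upright sprung cheeks, 90 mm long along x. They close to 8 mm apart, 4 mm either side of y = 0, at z = 33 mm and flare above that to a mouth 31 mm wide here. Each gives way along y by up to 14 mm at 0.8 to 3.6 N, so the 14 mm drive pushed down at y = 0 spreads them with a few newtons
- lid_grip (a point): middle of the upright grip on the lid's top, at z = 45 mm of the lid, axes as the lid's. The grip is 76 mm long along x, 16 mm wide along y, from the plate top (z = 26) to z = 56 mm
- drive: black flat portable drive, 116 (its x) by 80 (its y) by 14 mm (its z), 0.16 kg, starts standing on a long edge in the stand with its own y up. Origin: centre of one large face; z points through the drive to the other face
- drive_mid (a point): centre of the portable drive; its axes are those of the drive. 40 mm above the lower and below the upper long edge, and 45 mm above the box's origin when home
- stand: aluminium U-shaped stand 100 by 50 mm, 33 mm tall, fixed to the desk, holding the drive in its slot along x (17 mm wide, slot floor 6 mm above the desk, so the drive's top edge is 86 mm above the desk). Origin: centre of the underside
- seal_a (a joint): rubber gasket corner at the box's +x +y corner: 0 = standing 8 mm proud of the rim, 0.008 = pressed flush with the rim. It yields at about 9 N and stays where it was pushed. Press straight down on the flat disc in the lid corner above it (x = +-82, y = +-62 mm of the lid); the lid rocks a little as corners go down
- seal_b (a joint): rubber gasket corner at the box's -x +y corner: 0 = standing 8 mm proud of the rim, 0.008 = pressed flush with the rim. It yields at about 9 N and stays where it was pushed. Press straight down on the flat disc in the lid corner above it (x = +-82, y = +-62 mm of the lid); the lid rocks a little as corners go down
- seal_c (a joint): rubber gasket corner at the box's -x -y corner: 0 = standing 8 mm proud of the rim, 0.008 = pressed flush with the rim. It yields at about 9 N and stays where it was pushed. Press straight down on the flat disc in the lid corner above it (x = +-82, y = +-62 mm of the lid); the lid rocks a little as corners go down
- seal_d (a joint): rubber gasket corner at the box's +x -y corner: 0 = standing 8 mm proud of the rim, 0.008 = pressed flush with the rim. It yields at about 9 N and stays where it was pushed. Press straight down on the flat disc in the lid corner above it (x = +-82, y = +-62 mm of the lid); the lid rocks a little as corners go down
- bit_case: bystander: closed beige case, 57 by 86 by 28 mm, loose; origin centre of underside
- tape_roll: bystander: black tape roll lying flat, 53 mm across, 19 mm tall, loose; origin centre of underside
- screwdriver: bystander: screwdriver lying on the desk, 143 mm long, loose; origin centre of underside

How it is judged:
By the outcome, as a careful person would: the job done as asked, in the order asked, and still so for the second after the job is handed in, with the robot touching nothing.
It also fails if it takes over 67 s, if anything falls off the work surface, if the arm or the gripper's body presses on something with over 40 N, if the wrist force passes 120 N, or if a joint passes its speed limit or range.

## Robot

A 6-joint arm with a two-finger parallel gripper is mounted at the origin on a cart in front of the work surface, level with it; the furniture and walls round the work are solid. World frame = base frame: x ahead of the robot, y to its left, z up, the work surface at z = 0. Lengths are in m, angles in rad, forces in N, time in s.
With the tool pointing down it reaches from about 0.25 to 0.8 m from the base axis. Payload 3.9 kg.
Tool frame: the origin (TCP) lies midway between the tips of the shut fingers; the grasp point (between the pads) lies 19 mm behind it; z points along the fingers, y is the line along which they close (so a half turn about z gives the same grasp; the last joint's range is limited). The gripper opens to 85 mm and grips with 20 to 120 N. Pads are 22 mm wide; open, the fingers measure 114 mm over their backs; the gripper's body (76 mm by 85 mm) begins 54 mm behind the grasp point. The pads swing forward as they close: fully open they stand 13 mm farther back than shut.
Start: joints at [1.232, 0.26, -0.138, 1.173, 0, 1.571], TCP at [0.174, 0.495, 0.231] pointing down, gripper open.
Joint ranges: [-2.78, 2.78], [-0.83, 1.72], [-1.28, 1.37], [-1.9, 2.12], [-1.57, 1.48], [-3.14, 3.14]. Speed limits (rad/s): [2.57, 2.57, 3.14, 3.14, 3.14, 3.14].

## Interface

Orientations are given as a rotation vector (axis times angle).
In Python, from bench import read_state, viewer, order gives the robot as it stands.
- The arm moves only by the shell command python3 -m handwheel 'ROWS' [OPENING]. ROWS is JSON, a list of rows, each a list of 6 numbers: the shift along the tool's x, y, z as a fraction of full scale, then the turn, a rotation vector about the tool's x, y, z as a fraction of full scale. In form: [[dx, dy, dz, rx, ry, rz], ...]. A call has 1 to 20 rows; each row shifts and turns the commanded pose from where the row before left it, along the tool's axes as they then stand; what a row does not reach is not made up. Full scale, the value 1, is 60 cm for a shift and 4 degrees for a turn. A row lasts 1/10 s, in which the tool goes at most 50 mm and 8.59 degrees, less where a joint would pass 70% of its speed; a pose out of reach is approached as far as the arm can. A call with a number of a shift or a turn outside -1 to 1 is refused whole. A call with a gripper value outside its range is refused whole. OPENING is the finger opening in mm, from 0 to 85.4, set as the call begins (- or left out, the last holds). The fingers move at their own pace and stop on an object; the grip force is fixed at half the most. Time passes only in rows, so rows that do not move let the fingers close. It gives the time, the measured TCP pose, the force, the opening and the grip force at its end, in the units of the state.
- read_state(): the state, without advancing time (a new reading comes with each control period).
- viewer.snapshot(name): name is "scene" or "top" or "wrist"; returns a dict with "image" (384x512x3 uint8, red, green, blue), "z_map" (384x512 float32, m along the optical axis (not along the pixel's ray), 0 where there is no reading), "camera_matrix" (3x3 intrinsics, pixels), "origin" and "rotation" of the camera in the world. Camera axes: x right, y down, z forward; pixel columns grow to the right and rows downward; lengths in m; the calibration is good to about 2 mm. The wrist camera is an equidistant fisheye: a pixel r from the principal point sees the ray r / f radians off the axis. A picture is of the moment at which its call begins.
- order.sign_off(): hands the job in; it is judged then, once.
The state is a dict: "time_s": time; "joints": joint angles; "dq": joint speeds; "joint_efforts": joint torques, N m; "tool_pos": TCP position; "eef_rot": TCP orientation; "wrist_force": force on the tool from outside, world axes, zero at the start; "moment": the same for the moment, N m; "grip_width": opening from 0.0 (shut) to 1.0 (fully open); "grasp_force": force on a finger pad.
Only numpy, scipy, OpenCV 4.12 (cv2) and the standard library are available. Lean on these libraries where they do the work, as an engineer would, in place of code of your own. Each camera call takes 0.05 s, during which the arm holds its last target. There are 200 camera calls.

## Working session

There is one attempt and no reset: what is moved stays moved. The work goes in short steps, Python scripts to look and compute and a shell command to move; the robot and the scene stay as the last step left them, time stands still between calls to the robot, and variables do not carry over. Pictures are saved under pics/ and viewed, at most 10 in all, crops included, and the job is handed in when it is done.

```bash
mkdir -p pics; ls; cat > h.py <<'E'
import numpy as np, cv2
from bench import read_state, viewer, order
from scipy.spatial.transform import Rotation as R
def snap(n,f=None):
    s=viewer.snapshot(n)
    if f: cv2.imwrite('pics/'+f,cv2.cvtColor(s['image'],cv2.COLOR_RGB2BGR))
    return s
def cloud(s):
    z=s['z_map'];K=s['camera_matrix'];v,u=np.mgrid[:z.shape[0],:z.shape[1]]
    p=np.stack([(u-K[0,2])/K[0,0]*z,(v-K[1,2])/K[1,1]*z,z],-1)
    w=p@np.array(s['rotation']).T+s['origin']; w[z==0]=np.nan
    return w
E
python3 - <<'E'
from h import *
a=snap('top','top.png');b=snap('scene','scene.png')
for s in(a,b): print(s['origin'],s['rotation'],s['camera_matrix'])
np.savez('c.npz',t=cloud(a),s=cloud(b),ti=a['image'],si=b['image'])
print(read_state())
E
```

```text
pics
[0.29277375 0.0625063  1.40991847] [-2.12510892  2.13549171 -0.1795536 ] [[457.92557863   0.         254.3901315 ]
 [  0.         457.92557863 194.13665496]
 [  0.           0.           1.        ]]
[-0.10018074  1.29429374  0.75673442] [-0.59885336  2.39451675 -1.52875493] [[400.78975055   0.         257.51514223]
 [  0.         400.78975055 195.59841056]
 [  0.           0.           1.        ]]Traceback (most recent call last):
  File "<stdin>", line 4, in <module>
  File "h.py", line 11, in cloud
    w=p@np.array(s['rotation']).T+s['origin']; w[z==0]=np.nan
      ~~~~~~~~~~~~~~~~~~~~~~~~~~~^~~~~~~~~~~~
ValueError: operands could not be broadcast together with shapes (384,512) (3,)
```

```bash
sed -i "s/np.array(s\['rotation'\]).T/R.from_rotvec(s['rotation']).as_matrix().T/" h.py
python3 - <<'E'
from h import *
a=snap('top');b=snap('scene')
np.savez('c.npz',t=cloud(a),s=cloud(b),ti=a['image'],si=b['image'])
print(read_state())
E
```

```text
{'time_s': 0.2, 'joints': array([ 1.23201692e+00,  2.60442188e-01, -1.38853171e-01,  1.17267869e+00,
        1.49260222e-05,  1.57079277e+00]), 'dq': array([ 0.00043628, -0.00058563,  0.00493981,  0.00107468, -0.00035951,
        0.00055572]), 'joint_efforts': array([ 1.09368721e-03, -4.05620706e+01,  2.53927588e+01,  1.34790817e-02,
        1.01702240e-04, -2.03687542e-06]), 'tool_pos': array([0.17433985, 0.49478622, 0.2307869 ]), 'eef_rot': array([-5.29570737e-01, -3.09641988e+00,  1.81940761e-03]), 'wrist_force': array([-0.36507275, -0.345343  ,  0.15266664]), 'moment': array([ 0.02931773, -0.01862654,  0.00443901]), 'grasp_force': 0.0, 'grip_width': 1.0027487668012864}
```

View pics/top.png

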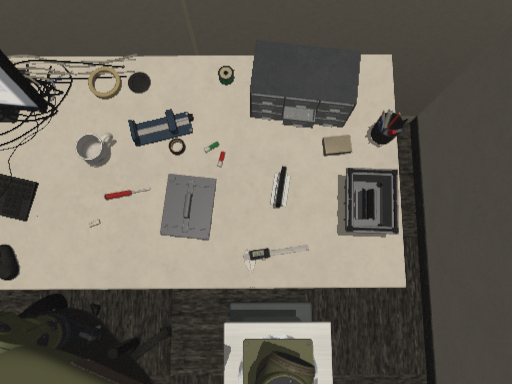

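View pics/scene.png

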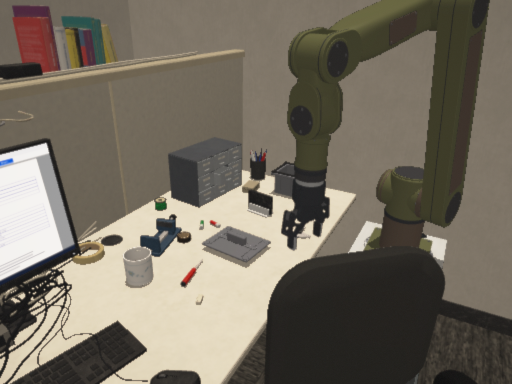

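The top view shows the stand and drive at about (281,187), the box at (371,201), the lid at (188,207) with its grip at (189,203), and the bit case at (337,146). The scene view agrees with this. The arm isn't visible over the desk in the top view, so I'll check the numbers.

```bash
python3 - <<'E'
from h import *
d=np.load('c.npz');t=d['t'];s=d['s']
for n,(u,v) in dict(drv=(281,180),lid=(175,195),grip=(188,200),boxrim=(371,172),floor=(385,190),bit=(337,146),desk=(230,230),cart=(240,340),base=(280,360),tape=(177,146),sd=(118,194)).items(): print(n,t[v,u].round(3))
for n,(u,v) in dict(grip=(305,200),lid=(225,250),desk=(200,270),drv=(260,200)).items(): print(n,s[v,u].round(3))
i=d['ti']; cv2.imwrite('pics/topz.png',cv2.resize(cv2.cvtColor(i,cv2.COLOR_RGB2BGR)[110:280,150:410],(780,510),interpolation=cv2.INTER_CUBIC))
E
```

```text
drv [ 0.564 -0.012  0.087]
lid [0.532 0.311 0.023]
grip [0.51  0.265 0.056]
boxrim [ 0.583 -0.274  0.105]
floor [ 0.541 -0.33   0.04 ]
bit [ 0.684 -0.192  0.024]
desk [ 0.426  0.143 -0.008]
cart [0.099 0.111 0.002]
base [0.089 0.007 0.264]
tape [ 0.696  0.313 -0.006]
sd [0.535 0.486 0.024]
grip [0.167 0.533 0.373]
lid [0.503 0.334 0.024]
desk [0.531 0.44  0.   ]
drv [ 0.545 -0.003  0.057]
```

View pics/topz.png

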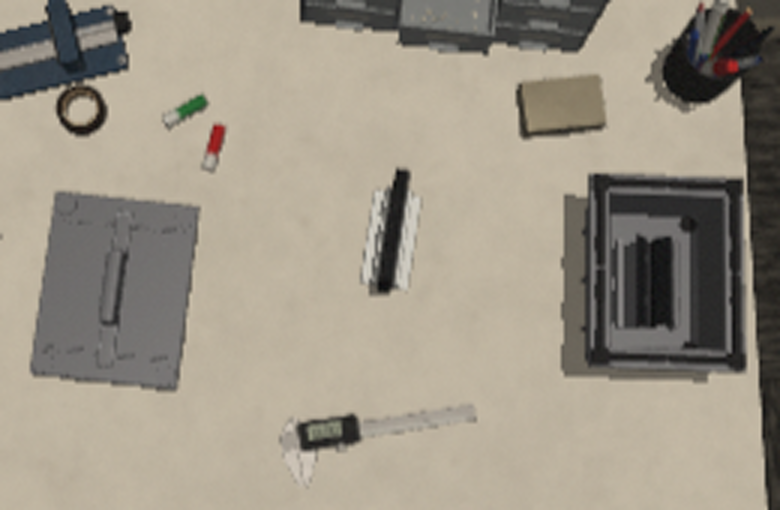

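```bash
cat > fit.py <<'E'
from h import *
d=np.load('c.npz');t=d['t']
v,u=np.mgrid[:384,:512]
def fit(n,box,zl,zh,c=None):
    m=(u>=box[0])&(u<box[1])&(v>=box[2])&(v<box[3])&(t[...,2]>zl)&(t[...,2]<zh)
    p=t[m][:,:2].astype(np.float32)
    # clean: largest component
    k,l,st,_=cv2.connectedComponentsWithStats(m.astype(np.uint8),connectivity=8)
    b=1+np.argmax(st[1:,4]); p=t[l==b]
    r=cv2.minAreaRect((p[:,:2]*1000).astype(np.float32)); print(n,len(p),'rect',np.round(r[0],1),np.round(r[1],1),round(r[2],2),'z med',np.round(np.median(p[:,2]),4),'mean',p.mean(0).round(4))
fit('lid',(150,230,160,250),.015,.035)
fit('grip',(150,230,160,250),.045,.07)
fit('drive',(260,300,155,220),.075,.1)
fit('stand',(260,300,155,220),.022,.045)
fit('box',(335,405,155,245),.09,.12)
fit('cheeks',(345,395,170,230),.035,.08)
fit('desk',(200,260,200,240),-.03,.03)
E
python3 fit.py
```

```text
lid 2832 rect [496.7 269.6] [150.8 190.8] 83.84 z med 0.0254 mean [0.4947 0.2692 0.0255]
grip 142 rect [496.  269.9] [16.9 73.5] 83.44 z med 0.0547 mean [0.4953 0.269  0.0541]
drive 183 rect [549.  -12.8] [ 13.9 112.6] 80.76 z med 0.0848 mean [ 0.548  -0.0127  0.0847]
stand 58 rect [550.6  -2.8] [  6.5 100.3] 80.88 z med 0.031 mean [ 0.5485 -0.0019  0.0316]
box 1476 rect [ 500.2 -274. ] [152.5 190.4] 87.68 z med 0.1019 mean [ 0.498  -0.273   0.1021]
cheeks 322 rect [ 525.5 -312.1] [179.5  84.4] 33.22 z med 0.057 mean [ 0.5244 -0.3138  0.0575]
desk 2365 rect [457.6 143.4] [181.4 124.3] 89.66 z med 0.0001 mean [0.4571 0.1431 0.004 ]
```

```bash
cat > plan.py <<'E'
from h import *
import sys
x,y,z,c=map(float,sys.argv[1:5])  # target TCP, closing-axis angle deg
s=read_state(); A=R.from_rotvec(s['eef_rot']); a=np.radians(c)
ty=np.array([np.cos(a),np.sin(a),0]);M0=A.as_matrix()
if M0[:,1]@ty<0: ty=-ty
tz=np.array([0,0,-1.]);B=R.from_matrix(np.stack([np.cross(ty,tz),ty,tz],1))
rv=np.degrees((A.inv()*B).as_rotvec())/4
sh=B.inv().apply(np.array([x,y,z])-s['tool_pos'])/.6
print('turn',rv.round(3),'shift',sh.round(4),'rows>=',np.abs(np.linalg.norm(sh)/.0833).round(1))
print('t',s['time_s'],s['tool_pos'].round(4),'j',s['joints'].round(2),'F',s['wrist_force'].round(1),'grip',round(s['grip_width'],3),round(s['grasp_force'],1))
E
python3 plan.py .549 -.0128 .17 80.8
```

```text
turn [-1.700e-02 -2.000e-03 -2.553e+00] shift [-0.7517 -0.7353  0.1013] rows>= 12.7
t 0.2 [0.1743 0.4948 0.2308] j [ 1.23  0.26 -0.14  1.17  0.    1.57] F [-0.4 -0.3  0.2] grip 1.003 0.0
```

```bash
python3 -m handwheel '[[0,0,0,0,0,-0.85],[0,0,0,0,0,-0.85],[0,0,0,0,0,-0.85],[-0.05,-0.049,0.006,0,0,0],[-0.05,-0.049,0.006,0,0,0],[-0.05,-0.049,0.006,0,0,0],[-0.05,-0.049,0.006,0,0,0],[-0.05,-0.049,0.006,0,0,0],[-0.05,-0.049,0.006,0,0,0],[-0.05,-0.049,0.006,0,0,0],[-0.05,-0.049,0.006,0,0,0],[-0.05,-0.049,0.006,0,0,0],[-0.05,-0.049,0.006,0,0,0],[-0.05,-0.049,0.006,0,0,0],[-0.05,-0.049,0.006,0,0,0],[-0.05,-0.049,0.006,0,0,0],[-0.05,-0.049,0.006,0,0,0],[-0.05,-0.049,0.006,0,0,0],[0,0,0,0,0,0]]' 45; python3 plan.py .549 -.0128 .17 80.8
```

```text
time_s: 2.1
tool_pos: [0.551, -0.0161, 0.1765]
eef_rot: [0.26, 3.129, -0.002]
wrist_force: [-0.6, 1.7, 0.4]
grip_width: 0.53
grasp_force: 0.0
turn [-0.019  0.028 -0.079] shift [0.0041 0.0049 0.0108] rows>= 0.2
t 2.1 [ 0.551  -0.0161  0.1765] j [-0.03  0.33 -0.18  1.06 -0.    0.14] F [-0.6  1.7  0.4] grip 0.53 0.0
```

```bash
python3 -m handwheel '[[0.004,0.005,0.01,0,0,-0.08],[0,0,0.05,0,0,0],[0,0,0.05,0,0,0],[0,0,0.04,0,0,0],[0,0,0.03,0,0,0],[0,0,0.012,0,0,0],[0,0,0,0,0,0]]'; python3 plan.py .549 -.0128 .06 80.8
```

```text
time_s: 2.8
tool_pos: [0.5444, -0.0077, 0.0612]
eef_rot: [-0.241, -3.129, -0.0]
wrist_force: [-0.2, -1.1, 0.1]
grip_width: 0.527
grasp_force: 0.0
turn [-0.002 -0.043  0.101] shift [-0.009  -0.0071  0.002 ] rows>= 0.1
t 2.8 [ 0.5444 -0.0077  0.0612] j [-0.01  0.42 -0.37  0.78  0.    0.14] F [-0.2 -1.1  0.1] grip 0.527 0.0
```

```bash
python3 -m handwheel '[[-0.008,-0.007,0.002,0,0,0.06],[0,0,0,0,0,0],[0,0,0,0,0,0]]'; python3 plan.py .549 -.0128 .06 80.8; python3 -m handwheel '[[0,0,0,0,0,0],[0,0,0,0,0,0],[0,0,0,0,0,0],[0,0,0,0,0,0],[0,0,0,0,0,0],[0,0,0,0,0,0]]' 0;  python3 plan.py .549 -.0128 .06 80.8
```

```text
time_s: 3.1
tool_pos: [0.5513, -0.0139, 0.0619]
eef_rot: [0.25, 3.129, 0.0]
wrist_force: [-0.5, -0.3, 0.2]
grip_width: 0.525
grasp_force: 0.0
turn [0.005 0.03  0.012] shift [0.0041 0.0012 0.0032] rows>= 0.1
t 3.1 [ 0.5513 -0.0139  0.0619] j [-0.03  0.43 -0.36  0.78  0.    0.13] F [-0.5 -0.3  0.2] grip 0.525 0.0
time_s: 3.7
tool_pos: [0.5506, -0.0139, 0.0614]
eef_rot: [0.25, 3.131, -0.0]
wrist_force: [-0.5, -0.9, 6.5]
grip_width: 0.15
grasp_force: 59.4
turn [-0.003  0.013  0.016] shift [0.003  0.0014 0.0023] rows>= 0.0
t 3.7 [ 0.5506 -0.0139  0.0614] j [-0.03  0.43 -0.36  0.78 -0.    0.13] F [-0.5 -0.9  6.5] grip 0.15 59.4
```

```bash
python3 -m handwheel '[[0,0,-0.02,0,0,0],[0,0,-0.03,0,0,0],[0,0,-0.05,0,0,0],[0,0,-0.05,0,0,0],[0,0,-0.05,0,0,0],[0,0,-0.03,0,0,0],[0,0,0,0,0,0],[0,0,0,0,0,0]]'; python3 plan.py .500 -.274 .20 87.7
python3 - <<'E'
from h import *
a=snap('wrist','w1.png'); print(a['camera_matrix'],a['origin'])
E
```

```text
time_s: 4.5
tool_pos: [0.5499, -0.0136, 0.1985]
eef_rot: [-0.25, -3.131, -0.0]
wrist_force: [-0.1, -0.2, -2.3]
grip_width: 0.149
grasp_force: 58.6
turn [ 0.002 -0.008 -1.707] shift [ 0.0658 -0.4369 -0.0026] rows>= 5.3
t 4.5 [ 0.5499 -0.0136  0.1985] j [-0.02  0.32 -0.14  1.11  0.    0.13] F [-0.1 -0.2 -2.3] grip 0.149 58.6
[[297.31863964   0.         253.5496004 ]
 [  0.         297.31863964 188.53381881]
 [  0.           0.           1.        ]] [ 0.47220702 -0.0026448   0.34200921]
```

View pics/w1.png

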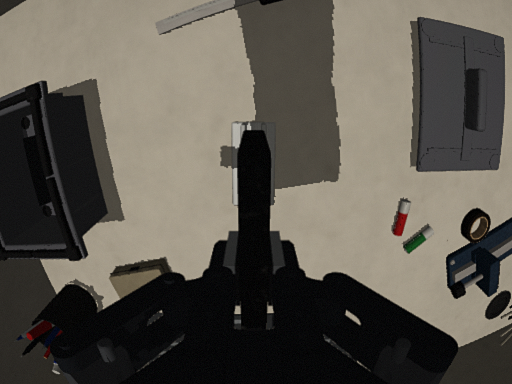

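The drive hangs in the fingers at about (254,200), clear of the stand. The box is at the left, around (45,170). Next I'll carry the drive over the box.

```bash
python3 -m handwheel '[[0,0,0,0,0,-0.85],[0,0,0,0,0,-0.85],[0.01,-0.03,0,0,0,0],[0.01,-0.06,0,0,0,0],[0.01,-0.07,0,0,0,0],[0.01,-0.07,0,0,0,0],[0.01,-0.07,0,0,0,0],[0.01,-0.07,0,0,0,0],[0.005,-0.04,0,0,0,0],[0,-0.025,0,0,0,0],[0,0,0,0,0,0],[0,0,0,0,0,0],[0,0,0,0,0,0]]'; python3 plan.py .500 -.274 .20 87.7
python3 - <<'E'
from h import *
a=snap('wrist','w2.png')
E
```

```text
time_s: 5.85
tool_pos: [0.5007, -0.2715, 0.1984]
eef_rot: [-0.061, -3.14, -0.002]
wrist_force: [0.3, 0.3, -1.8]
grip_width: 0.15
grasp_force: 58.8
turn [ 0.016 -0.014  0.014] shift [ 0.001  -0.0042 -0.0026] rows>= 0.1
t 5.85 [ 0.5007 -0.2715  0.1984] j [-0.5   0.35 -0.09  1.13  0.   -0.46] F [ 0.3  0.3 -1.8] grip 0.15 58.8
```

View pics/w2.png

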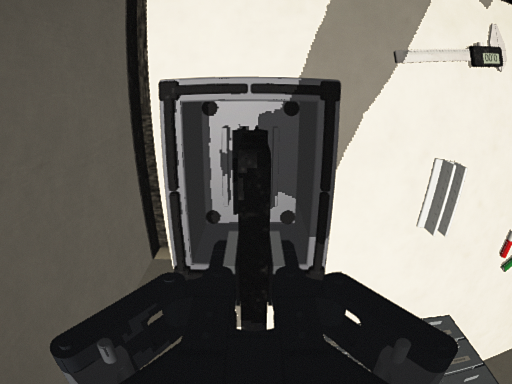

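The box mouth is centred near (250,175) and the drive is centred over it at (253,175). Lowering now.

```bash
python3 -m handwheel '[[0.001,-0.004,0.03,0,0,0],[0,0,0.05,0,0,0],[0,0,0.05,0,0,0],[0,0,0.03,0,0,0],[0,0,0.01,0,0,0],[0,0,0.01,0,0,0],[0,0,0.01,0,0,0],[0,0,0.01,0,0,0],[0,0,0.01,0,0,0]]'; python3 plan.py .500 -.274 .061 87.7
```

```text
time_s: 6.8
tool_pos: [0.5008, -0.2755, 0.0733]
eef_rot: [0.064, 3.139, -0.001]
wrist_force: [-0.2, -0.2, -0.0]
grip_width: 0.155
grasp_force: 59.1
turn [-0.008  0.026 -0.006] shift [0.0014 0.0025 0.0205] rows>= 0.2
t 6.8 [ 0.5008 -0.2755  0.0733] j [-0.5   0.45 -0.29  0.83  0.   -0.46] F [-0.2 -0.2 -0. ] grip 0.155 59.1
```

```bash
python3 -m handwheel '[[0,0.002,0.007,0,0,0],[0,0,0.006,0,0,0],[0,0,0.004,0,0,0],[0,0,0.002,0,0,0],[0,0,0,0,0,0]]'; python3 plan.py .500 -.274 .0605 87.7
```

```text
time_s: 7.3
tool_pos: [0.4999, -0.2741, 0.0612]
eef_rot: [-0.064, -3.141, -0.0]
wrist_force: [0.9, 0.5, -2.9]
grip_width: 0.154
grasp_force: 58.7
turn [ 0.003 -0.005 -0.009] shift [-0.0001  0.0002  0.0012] rows>= 0.0
t 7.3 [ 0.4999 -0.2741  0.0612] j [-0.5   0.46 -0.31  0.8  -0.   -0.46] F [ 0.9  0.5 -2.9] grip 0.154 58.7
```

```bash
python3 -m handwheel '[[0,0,0.002,0,0,0],[0,0,0,0,0,0]]';python3 -m handwheel '[[0,0,0.002,0,0,0],[0,0,0,0,0,0]]'
```

```text
time_s: 7.5
tool_pos: [0.5, -0.2742, 0.0604]
eef_rot: [-0.064, -3.141, 0.0]
wrist_force: [-0.2, -0.6, -0.4]
grip_width: 0.153
grasp_force: 59.0
time_s: 7.7
tool_pos: [0.5, -0.2743, 0.0604]
eef_rot: [0.064, 3.14, -0.001]
wrist_force: [-2.4, 0.1, 6.9]
grip_width: 0.145
grasp_force: 60.2
```

```bash
python3 -m handwheel '[[0,0,0,0,0,0],[0,0,0,0,0,0],[0,0,0,0,0,0],[0,0,0,0,0,0]]' 30; python3 -m handwheel '[[0,0,-0.02,0,0,0],[0,0,-0.05,0,0,0],[0,0,-0.06,0,0,0],[0,0,-0.06,0,0,0],[0,0,-0.06,0,0,0],[0,0,0,0,0,0],[0,0,0,0,0,0]]'; python3 plan.py .4962 .2698 .21 83.8
python3 - <<'E'
from h import *
a=snap('wrist','w3.png')
E
```

```text
time_s: 8.1
tool_pos: [0.5, -0.274, 0.0589]
eef_rot: [-0.064, -3.141, -0.0]
wrist_force: [0.8, 1.8, -0.1]
grip_width: 0.346
grasp_force: 0.0
time_s: 8.8
tool_pos: [0.5008, -0.2745, 0.2108]
eef_rot: [0.064, 3.138, -0.002]
wrist_force: [0.2, 0.3, 0.0]
grip_width: 0.348
grasp_force: 0.0
turn [-0.019  0.043  0.967] shift [0.1056 0.901  0.0013] rows>= 10.9
t 8.8 [ 0.5008 -0.2745  0.2108] j [-0.5   0.35 -0.07  1.15  0.   -0.46] F [0.2 0.3 0. ] grip 0.348 0.0
```

View pics/w3.png

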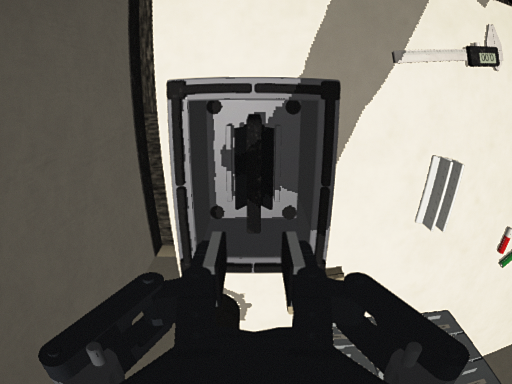

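The drive stands between the cheeks at about (254,170) and the fingers are clear. Next is the lid, and I'll check the drive's height with the top camera on the way.

```bash
python3 -m handwheel '[[0,0,0,0,0,0.97],[0.006,0.04,0,0,0,0],[0.009,0.07,0,0,0,0],[0.009,0.08,0,0,0,0],[0.009,0.08,0,0,0,0],[0.009,0.08,0,0,0,0],[0.009,0.08,0,0,0,0],[0.009,0.08,0,0,0,0],[0.009,0.08,0,0,0,0],[0.009,0.08,0,0,0,0],[0.009,0.08,0,0,0,0],[0.009,0.07,0,0,0,0],[0.006,0.05,0,0,0,0],[0,0.03,0,0,0,0],[0,0,0,0,0,0],[0,0,0,0,0,0],[0,0,0,0,0,0]]' 45; python3 plan.py .4962 .2698 .10 83.8
python3 - <<'E'
from h import *
s=snap('top');t=cloud(s);v,u=np.mgrid[:384,:512]
np.savez('c2.npz',t=t,i=s['image'])
def sel(zl,zh,x0,x1,y0,y1):
    m=(t[...,2]>zl)&(t[...,2]<zh)&(t[...,0]>x0)&(t[...,0]<x1)&(t[...,1]>y0)&(t[...,1]<y1); return t[m]
p=sel(.07,.1,.43,.57,-.31,-.24); print(len(p),np.median(p,0),p.min(0),p.max(0))
r=cv2.minAreaRect((p[:,:2]*1000).astype(np.float32));print(r)
p=sel(.09,.13,.38,.62,-.37,-.18);r=cv2.minAreaRect((p[:,:2]*1000).astype(np.float32));print('rim',r)
E
```

```text
time_s: 10.55
tool_pos: [0.4974, 0.2677, 0.2087]
eef_rot: [-0.173, -3.136, 0.002]
wrist_force: [0.2, 0.7, 0.2]
grip_width: 0.527
grasp_force: 0.0
turn [-0.019 -0.014 -0.027] shift [0.0024 0.0032 0.1811] rows>= 2.2
t 10.55 [0.4974 0.2677 0.2087] j [ 0.49  0.34 -0.08  1.15 -0.    0.6 ] F [0.2 0.7 0.2] grip 0.527 0.0
220 [ 0.49874673 -0.2708552   0.0832148 ] [ 0.44274952 -0.2811423   0.07001269] [ 0.55676725 -0.26349502  0.09107989]
((499.5828857421875, -272.2970275878906), (14.80609130859375, 114.04768371582031), 87.7978286743164)
rim ((500.3489074707031, -274.63189697265625), (153.20175170898438, 192.2388153076172), 87.68919372558594)
```

```bash
python3 -m handwheel '[[0.002,0.003,0.04,0,0,0],[0,0,0.06,0,0,0],[0,0,0.06,0,0,0],[0,0,0.06,0,0,0],[0,0,0.04,0,0,0],[0,0,0.02,0,0,0],[0,0,0.01,0,0,0],[0,0,0,0,0,0],[0,0,0,0,0,0]]'; python3 plan.py .4962 .2698 .031 83.8
python3 - <<'E'
from h import *
a=snap('wrist','w4.png')
E
```

```text
time_s: 11.5
tool_pos: [0.4978, 0.2716, 0.0364]
eef_rot: [0.171, 3.135, 0.002]
wrist_force: [-0.2, 0.1, -0.0]
grip_width: 0.529
grasp_force: 0.0
turn [ 0.02   0.028 -0.008] shift [ 0.0023 -0.0033  0.009 ] rows>= 0.1
t 11.5 [0.4978 0.2716 0.0364] j [ 0.5   0.48 -0.35  0.74  0.    0.61] F [-0.2  0.1 -0. ] grip 0.529 0.0
```

View pics/w4.png

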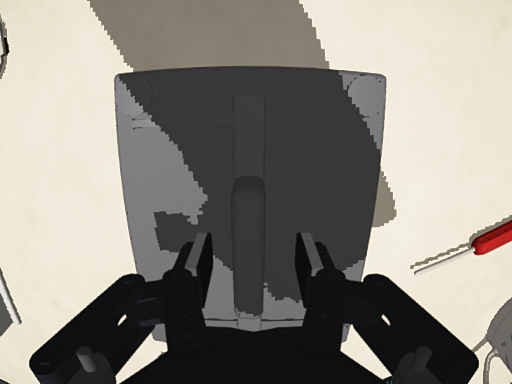

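The grip, at about (248,250), sits between the fingers at (205,255) and (302,255) and is well aligned. I'll lower 5 mm and close.

```bash
python3 -m handwheel '[[0.001,-0.003,0.008,0,0,0],[0,0,0,0,0,0],[0,0,0,0,0,0]]'; python3 -m handwheel '[[0,0,0,0,0,0],[0,0,0,0,0,0],[0,0,0,0,0,0],[0,0,0,0,0,0],[0,0,0,0,0,0],[0,0,0,0,0,0]]' 0;  python3 plan.py .4962 .2698 .031 83.8
```

```text
time_s: 11.85
tool_pos: [0.4958, 0.2695, 0.0305]
eef_rot: [0.17, 3.137, 0.0]
wrist_force: [0.2, 0.0, 0.2]
grip_width: 0.523
grasp_force: 0.0
time_s: 12.45
tool_pos: [0.4962, 0.2696, 0.0306]
eef_rot: [0.17, 3.136, 0.0]
wrist_force: [-0.2, -0.5, 2.0]
grip_width: 0.178
grasp_force: 59.9
turn [ 0.003  0.01  -0.001] shift [ 0.      0.0003 -0.0007] rows>= 0.0
t 12.45 [0.4962 0.2696 0.0306] j [ 0.5   0.48 -0.36  0.72 -0.    0.61] F [-0.2 -0.5  2. ] grip 0.178 59.9
```

```bash
python3 -m handwheel '[[0,0,-0.01,0,0,0],[0,0,-0.03,0,0,0],[0,0,-0.05,0,0,0],[0,0,-0.06,0,0,0],[0,0,-0.06,0,0,0],[0,0,-0.05,0,0,0],[0,0,-0.03,0,0,0],[0,0,0,0,0,-0.5],[0,0,0,0,0,-0.48],[0,0,0,0,0,0]]';  python3 plan.py .500 -.274 .20 87.7
```

```text
time_s: 13.45
tool_pos: [0.495, 0.2692, 0.2038]
eef_rot: [-0.063, -3.139, 0.001]
wrist_force: [0.3, 0.9, -3.6]
grip_width: 0.174
grasp_force: 59.2
turn [-0.012 -0.027 -0.002] shift [-0.0447 -0.9042  0.0063] rows>= 10.9
t 13.45 [0.495  0.2692 0.2038] j [ 0.5   0.34 -0.1   1.14  0.    0.54] F [ 0.3  0.9 -3.6] grip 0.174 59.2
```

```bash
python3 -m handwheel '[[0,-0.02,0,0,0,0],[-0.002,-0.05,0,0,0,0],[-0.004,-0.07,0,0,0,0],[-0.004,-0.08,0,0,0,0],[-0.004,-0.08,0,0,0,0],[-0.004,-0.08,0,0,0,0],[-0.004,-0.08,0,0,0,0],[-0.004,-0.08,0,0,0,0],[-0.004,-0.08,0,0,0,0],[-0.004,-0.08,0,0,0,0],[-0.004,-0.075,0,0,0,0],[-0.004,-0.06,0,0,0,0],[-0.002,-0.04,0,0,0,0],[0,-0.025,0,0,0,0],[0,0,0,0,0,0],[0,0,0,0,0,0],[0,0,0,0,0,0]]';  python3 plan.py .500 -.274 .20 87.7
python3 - <<'E'
from h import *
a=snap('top','t5.png');t=cloud(a)
m=(t[...,2]>.18)&(t[...,2]<.205)&(t[...,0]>.35)&(t[...,0]<.65)&(t[...,1]<-.1);p=t[m]
print(len(p),np.median(p,0));print(cv2.minAreaRect((p[:,:2]*1000).astype(np.float32)))
i=cv2.imread('pics/t5.png');w=snap('wrist');w=cv2.cvtColor(w['image'],cv2.COLOR_RGB2BGR)
cv2.imwrite('pics/t5w.png',np.hstack([cv2.resize(i[130:260,300:430],(384,384)),w[:,60:450]]))
s=A=R.from_rotvec(read_state()['eef_rot']).as_matrix();print(A.round(4))
E
```

```text
time_s: 15.15
tool_pos: [0.5003, -0.2698, 0.2042]
eef_rot: [-0.061, -3.14, -0.002]
wrist_force: [0.0, -0.6, -3.4]
grip_width: 0.173
grasp_force: 59.3
turn [ 0.014 -0.011  0.019] shift [ 0.0002 -0.0071  0.007 ] rows>= 0.1
t 15.15 [ 0.5003 -0.2698  0.2042] j [-0.49  0.35 -0.08  1.14  0.   -0.46] F [ 0.  -0.6 -3.4] grip 0.173 59.3
2053 [ 0.4940039  -0.23244436  0.19855351]
((502.2386474609375, -258.00408935546875), (130.7002410888672, 190.860595703125), 87.34806823730469)
[[-9.993e-01  3.840e-02 -2.000e-04]
 [ 3.840e-02  9.993e-01  4.000e-04]
 [ 2.000e-04  4.000e-04 -1.000e+00]]
```

View pics/t5w.png

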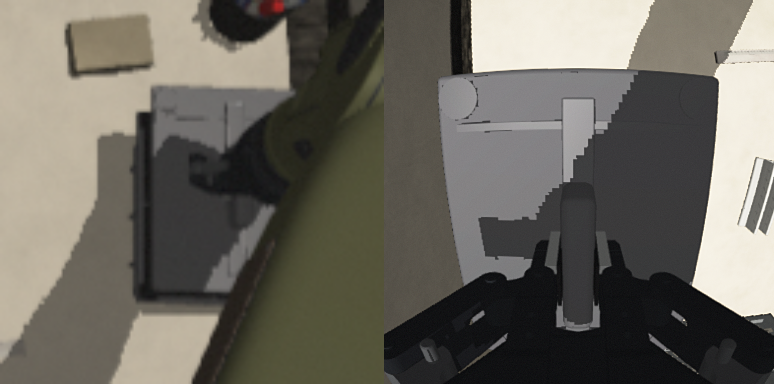

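The lid hangs level in the fingers, over the box and slightly towards +y. In the left crop the box edge shows at (145,200). I'll correct the position and lower to just above the rim.

```bash
python3 -m handwheel '[[0.001,-0.008,0.01,0,0,0],[0,0,0.04,0,0,0],[0,0,0.04,0,0,0],[0,0,0.01,0,0,0],[0,0,0,0,0,0],[0,0,0,0,0,0],[0,0,0,0,0,0]]';  python3 plan.py .4993 -.2748 .1206 87.7
```

```text
time_s: 15.95
tool_pos: [0.5009, -0.2764, 0.1457]
eef_rot: [0.063, 3.139, -0.002]
wrist_force: [-0.0, -0.4, -2.8]
grip_width: 0.169
grasp_force: 59.1
turn [-0.018  0.034  0.004] shift [0.0027 0.0026 0.0418] rows>= 0.5
t 15.95 [ 0.5009 -0.2764  0.1457] j [-0.5   0.39 -0.18  1.   -0.   -0.46] F [-0.  -0.4 -2.8] grip 0.169 59.1
```

```bash
python3 -m handwheel '[[0.0015,0.0015,0.01,0,0,0],[0,0,0,0,0,0],[0,0,0,0,0,0],[0,0,0,0,0,0]]';  python3 plan.py .4993 -.2748 .1206 87.7; python3 -m handwheel '[[0,0,0,0,0,0]]'
```

```text
time_s: 16.35
tool_pos: [0.499, -0.275, 0.1384]
eef_rot: [0.063, 3.141, -0.0]
wrist_force: [0.1, -0.9, -3.4]
grip_width: 0.171
grasp_force: 59.3
turn [-0.001  0.002  0.001] shift [-0.0005  0.0003  0.0297] rows>= 0.4
t 16.35 [ 0.499  -0.275   0.1384] j [-0.5   0.39 -0.2   0.98 -0.   -0.46] F [ 0.1 -0.9 -3.4] grip 0.171 59.3
time_s: 16.45
tool_pos: [0.4991, -0.275, 0.1384]
eef_rot: [0.063, 3.141, -0.0]
wrist_force: [-0.5, 0.2, -5.0]
grip_width: 0.176
grasp_force: 59.3
```

```bash
python3 -m handwheel '[[0,0,0.008,0,0,0],[0,0,0,0,0,0]]'; python3 -m handwheel '[[0,0,0.007,0,0,0],[0,0,0,0,0,0]]'; python3 -m handwheel '[[0,0,0.005,0,0,0],[0,0,0,0,0,0]]';python3 -m handwheel '[[0,0,0.005,0,0,0],[0,0,0,0,0,0]]'
```

```text
time_s: 16.65
tool_pos: [0.4985, -0.2747, 0.1328]
eef_rot: [-0.063, -3.14, -0.001]
wrist_force: [-0.1, -0.6, -3.6]
grip_width: 0.174
grasp_force: 59.3
time_s: 16.85
tool_pos: [0.4985, -0.2747, 0.1286]
eef_rot: [-0.063, -3.14, -0.001]
wrist_force: [0.0, 0.3, -2.5]
grip_width: 0.173
grasp_force: 59.3
time_s: 17.05
tool_pos: [0.4987, -0.2748, 0.1259]
eef_rot: [-0.063, -3.14, -0.001]
wrist_force: [0.3, -1.1, -3.4]
grip_width: 0.18
grasp_force: 59.3
time_s: 17.25
tool_pos: [0.4988, -0.2748, 0.1229]
eef_rot: [-0.063, -3.14, -0.0]
wrist_force: [0.5, 0.5, -3.9]
grip_width: 0.173
grasp_force: 59.3
```

```bash
python3 -m handwheel '[[0,0,0.002,0,0,0],[0,0,0,0,0,0]]'; python3 -m handwheel '[[0,0,0.001,0,0,0],[0,0,0,0,0,0],[0,0,0,0,0,0]]'
```

```text
time_s: 17.45
tool_pos: [0.4989, -0.2749, 0.122]
eef_rot: [-0.063, -3.141, -0.0]
wrist_force: [0.0, 0.2, -3.6]
grip_width: 0.173
grasp_force: 59.3
time_s: 17.75
tool_pos: [0.499, -0.2749, 0.1215]
eef_rot: [0.063, 3.141, -0.0]
wrist_force: [-0.1, 0.2, -3.1]
grip_width: 0.175
grasp_force: 59.3
```

```bash
python3 -m handwheel '[[0,0,0.001,0,0,0],[0,0,0,0,0,0],[0,0,0,0,0,0]]'
```

```text
time_s: 18.05
tool_pos: [0.499, -0.2749, 0.1209]
eef_rot: [-0.063, -3.141, -0.0]
wrist_force: [-0.5, -0.8, -3.0]
grip_width: 0.178
grasp_force: 59.3
```

```bash
python3 -m handwheel '[[0,0,0.001,0,0,0],[0,0,0,0,0,0],[0,0,0,0,0,0]]'
```

```text
time_s: 18.35
tool_pos: [0.499, -0.275, 0.1208]
eef_rot: [0.063, 3.141, -0.0]
wrist_force: [-1.3, 1.0, 1.2]
grip_width: 0.174
grasp_force: 59.9
```

```bash
python3 -m handwheel '[[0,0,0.001,0,0,0],[0,0,0,0,0,0],[0,0,0,0,0,0]]'
```

```text
time_s: 18.65
tool_pos: [0.499, -0.275, 0.1208]
eef_rot: [0.063, 3.14, -0.001]
wrist_force: [-3.8, 1.4, 5.3]
grip_width: 0.178
grasp_force: 60.6
```

```bash
python3 -m handwheel '[[0,0,-0.0012,0,0,0],[0,0,0,0,0,0]]'; python3 -m handwheel '[[0,0,0,0,0,0],[0,0,0,0,0,0],[0,0,0,0,0,0],[0,0,0,0,0,0]]' 40; python3 -m handwheel '[[0,0,-0.02,0,0,0],[0,0,-0.04,0,0,0],[0,0,-0.05,0,0,0],[0,0,-0.05,0,0,0],[0,0,0,0,0,0],[0,0,0,0,0,0],[0,0,0,0,0,0]]' -; python3 -m handwheel '[[0,0,0,0,0,0]]' 0
cat > lid.py <<'E'
from h import *
a=snap('top');t=cloud(a)
m=(t[...,2]>.095)&(t[...,2]<.125)&(t[...,0]>.38)&(t[...,0]<.62)&(t[...,1]<-.17)&(t[...,1]>-.38);p=t[m]
print('lid',len(p),cv2.minAreaRect((p[:,:2]*1000).astype(np.float32)))
c=np.array([.5,-.2745]);q=p[:,:2]-c
Q=np.c_[q,np.ones(len(q))];k=np.linalg.lstsq(Q,p[:,2],rcond=None)[0];r=abs(p[:,2]-Q@k)<.004;k=np.linalg.lstsq(Q[r],p[r,2],rcond=None)[0]
th=np.radians(-2.3);
for n,(x,y) in dict(a=(.082,.062),b=(-.082,.062),c=(-.082,-.062),d=(.082,-.062)).items():
    w=np.array([x*np.cos(th)-y*np.sin(th),x*np.sin(th)+y*np.cos(th)]);e=np.hypot(*(q-w).T)<.018
    print(n,(w+c).round(4),'plane z',(np.r_[w,1]@k).round(4),'local',e.sum(),np.median(p[e,2]).round(4) if e.any() else None)
E
python3 lid.py; python3 plan.py .5844 -.2158 .165 87.7
```

```text
time_s: 18.85
tool_pos: [0.499, -0.2749, 0.1208]
eef_rot: [0.063, 3.141, -0.0]
wrist_force: [-2.3, 0.1, 3.5]
grip_width: 0.173
grasp_force: 60.3
time_s: 19.25
tool_pos: [0.4992, -0.275, 0.1203]
eef_rot: [0.063, 3.141, -0.0]
wrist_force: [-0.7, 0.8, -0.0]
grip_width: 0.473
grasp_force: 0.0
time_s: 19.95
tool_pos: [0.4985, -0.2746, 0.2158]
eef_rot: [-0.063, -3.14, -0.001]
wrist_force: [-0.4, -0.1, 0.2]
grip_width: 0.467
grasp_force: 0.0
time_s: 20.05
tool_pos: [0.4982, -0.2745, 0.2152]
eef_rot: [-0.063, -3.139, -0.002]
wrist_force: [-0.5, 0.2, -0.1]
grip_width: 0.311
grasp_force: 0.0
lid 2341 ((500.96343994140625, -269.2662658691406), (142.42333984375, 191.8007049560547), 87.66204833984375)
a [ 0.5844 -0.2158] plane z 0.1147 local 108 0.1156
b [ 0.4206 -0.2093] plane z 0.1146 local 124 0.1149
c [ 0.4156 -0.3332] plane z 0.1156 local 0 None
d [ 0.5794 -0.3397] plane z 0.1157 local 9 0.1155
turn [ 0.016 -0.032  0.002] shift [-0.1396  0.1035  0.0837] rows>= 2.3
t 20.1 [ 0.4982 -0.2745  0.2152] j [-0.5   0.34 -0.06  1.17 -0.   -0.46] F [ 0.8 -0.8 -0.5] grip 0.222 0.0
```

The lid lies level at about 0.1155 m on all the corners visible to the camera. Pressing corner a first.

```bash
python3 -m handwheel '[[-0.045,0.035,0.02,0,0,0],[-0.045,0.035,0.03,0,0,0],[-0.045,0.03,0.04,0,0,0],[-0.004,0.003,0.035,0,0,0],[0,0,0.01,0,0,0],[0,0,0,0,0,0],[0,0,0,0,0,0]]' 0; python3 plan.py .5844 -.2158 .116 87.7
```

```text
time_s: 20.8
tool_pos: [0.5845, -0.2171, 0.136]
eef_rot: [0.064, 3.141, -0.0]
wrist_force: [0.2, -0.3, 1.2]
grip_width: 0.001
grasp_force: 0.0
turn [-0.003  0.003 -0.01 ] shift [0.0002 0.0021 0.0334] rows>= 0.4
t 20.8 [ 0.5845 -0.2171  0.136 ] j [-0.36  0.48 -0.06  1.04 -0.   -0.31] F [ 0.2 -0.3  1.2] grip 0.001 0.0
```

```bash
python3 -m handwheel '[[0,0.002,0.02,0,0,0],[0,0,0.01,0,0,0],[0,0,0.004,0,0,0],[0,0,0.004,0,0,0],[0,0,0.004,0,0,0],[0,0,0.004,0,0,0],[0,0,0.002,0,0,0],[0,0,0,0,0,0]]'; python3 -m handwheel '[[0,0,0.002,0,0,0],[0,0,0,0,0,0]]'
```

```text
time_s: 21.6
tool_pos: [0.5848, -0.2153, 0.1092]
eef_rot: [0.063, 3.139, -0.0]
wrist_force: [-4.2, 2.6, 13.1]
grip_width: 0.002
grasp_force: 6.5
time_s: 21.8
tool_pos: [0.5849, -0.2153, 0.1091]
eef_rot: [0.063, 3.138, -0.001]
wrist_force: [-5.8, 2.7, 18.1]
grip_width: 0.004
grasp_force: 9.1
```

```bash
python3 -m handwheel '[[0,0,0.002,0,0,0],[0,0,0.002,0,0,0],[0,0,0,0,0,0]]'
```

```text
time_s: 22.1
tool_pos: [0.5849, -0.2153, 0.1089]
eef_rot: [0.063, 3.137, -0.002]
wrist_force: [-9.1, 4.2, 29.7]
grip_width: -0.002
grasp_force: 14.5
```

```bash
python3 -m handwheel '[[0,0,-0.01,0,0,0],[0,0,-0.04,0,0,0],[0.06,0,0,0,0,0],[0.07,0,0,0,0,0],[0.07,0,0,0,0,0],[0.05,0,0,0,0,0],[0.023,0,0,0,0,0],[0,0,0,0,0,0],[0,0,0,0,0,0]]'; python3 plan.py .4206 -.2093 .116 87.7; python3 lid.py
```

```text
time_s: 23.0
tool_pos: [0.4229, -0.2094, 0.1335]
eef_rot: [0.063, 3.138, -0.001]
wrist_force: [0.3, 0.2, 1.1]
grip_width: -0.003
grasp_force: 0.0
turn [-0.011  0.037 -0.   ] shift [0.0038 0.0001 0.0292] rows>= 0.4
t 23.0 [ 0.4229 -0.2094  0.1335] j [-0.46  0.24 -0.44  0.89  0.   -0.42] F [0.3 0.2 1.1] grip -0.003 0.0
lid 1304 ((501.0941162109375, -272.6122741699219), (149.147705078125, 190.7429962158203), 87.91057586669922)
a [ 0.5844 -0.2158] plane z 0.1145 local 109 0.1148
b [ 0.4206 -0.2093] plane z 0.1141 local 29 0.1127
c [ 0.4156 -0.3332] plane z 0.1162 local 0 None
d [ 0.5794 -0.3397] plane z 0.1166 local 27 0.1155
```

```bash
python3 -m handwheel '[[0.002,0,0.015,0,0,0],[0,0,0.006,0,0,0],[0,0,0.003,0,0,0],[0,0,0.003,0,0,0]]'; python3 -m handwheel '[[0,0,0.003,0,0,0],[0,0,0.003,0,0,0]]'; python3 -m handwheel '[[0,0,0.004,0,0,0],[0,0,0.004,0,0,0],[0,0,0.004,0,0,0]]';  python3 -m handwheel '[[0,0,0.002,0,0,0],[0,0,0,0,0,0]]'
```

```text
time_s: 23.45
tool_pos: [0.4201, -0.2086, 0.1162]
eef_rot: [-0.062, -3.14, -0.0]
wrist_force: [0.6, -0.7, 0.1]
grip_width: -0.001
grasp_force: 0.0
time_s: 23.65
tool_pos: [0.4201, -0.2085, 0.1139]
eef_rot: [0.063, 3.141, 0.0]
wrist_force: [-2.9, 1.9, 8.4]
grip_width: -0.002
grasp_force: 4.1
time_s: 23.95
tool_pos: [0.4203, -0.2084, 0.1084]
eef_rot: [0.063, 3.14, 0.001]
wrist_force: [-9.5, 5.5, 38.8]
grip_width: -0.002
grasp_force: 19.3
time_s: 24.15
tool_pos: [0.4203, -0.2084, 0.1085]
eef_rot: [0.062, 3.139, -0.0]
wrist_force: [-7.9, 5.1, 30.1]
grip_width: -0.003
grasp_force: 15.2
```

```bash
python3 -m handwheel '[[0,0,-0.01,0,0,0],[0,0,-0.045,0,0,0],[0,-0.05,0,0,0,0],[0,-0.07,0,0,0,0],[0,-0.06,0,0,0,0],[0,-0.027,0,0,0,0],[0,0,0,0,0,0],[0,0,0,0,0,0]]'; python3 plan.py .4156 -.3332 .116 87.7; python3 lid.py
```

```text
time_s: 24.95
tool_pos: [0.4146, -0.332, 0.1374]
eef_rot: [-0.063, -3.14, -0.002]
wrist_force: [-0.7, 0.9, -0.9]
grip_width: -0.003
grasp_force: 0.0
turn [ 0.022 -0.013 -0.003] shift [-0.0018 -0.0019  0.0357] rows>= 0.4
t 24.95 [ 0.4146 -0.332   0.1374] j [-0.68  0.33 -0.29  0.95  0.   -0.64] F [-0.7  0.9 -0.9] grip -0.003 0.0
lid 3141 ((500.53839111328125, -273.7099609375), (151.0208282470703, 191.6175994873047), 87.48089599609375)
a [ 0.5844 -0.2158] plane z 0.1079 local 104 0.1079
b [ 0.4206 -0.2093] plane z 0.1079 local 117 0.1076
c [ 0.4156 -0.3332] plane z 0.1154 local 20 0.1131
d [ 0.5794 -0.3397] plane z 0.1154 local 94 0.1153
```

Corners a and b are at 0.108, and c and d are still up at 0.115. Pressing c next.

```bash
python3 -m handwheel '[[-0.001,-0.001,0.02,0,0,0],[0,0,0.01,0,0,0],[0,0,0.003,0,0,0],[0,0,0.003,0,0,0],[0,0,0.003,0,0,0],[0,0,0.003,0,0,0]]'; python3 -m handwheel '[[0,0,0.003,0,0,0],[0,0,0.003,0,0,0],[0,0,0.003,0,0,0]]'; python3 -m handwheel '[[0,0,0.001,0,0,0],[0,0,0,0,0,0]]'
```

```text
time_s: 25.6
tool_pos: [0.4148, -0.3324, 0.1133]
eef_rot: [-0.062, -3.14, -0.002]
wrist_force: [-4.0, 2.8, 8.6]
grip_width: 0.002
grasp_force: 4.5
time_s: 25.9
tool_pos: [0.4147, -0.3328, 0.1085]
eef_rot: [-0.062, -3.14, -0.0]
wrist_force: [-6.3, 5.2, 24.0]
grip_width: -0.0
grasp_force: 12.3
time_s: 26.1
tool_pos: [0.4147, -0.3327, 0.1086]
eef_rot: [-0.062, -3.14, -0.0]
wrist_force: [-6.0, 3.6, 14.9]
grip_width: 0.002
grasp_force: 7.7
```

```bash
python3 -m handwheel '[[0,0,0.002,0,0,0],[0,0,0.002,0,0,0],[0,0,0,0,0,0]]'; python3 -m handwheel '[[0,0,-0.01,0,0,0],[0,0,-0.045,0,0,0],[-0.06,0,0,0,0,0],[-0.07,0,0,0,0,0],[-0.07,0,0,0,0,0],[-0.05,0,0,0,0,0],[-0.025,0,0,0,0,0],[0,0,0,0,0,0],[0,0,0,0,0,0]]'; python3 plan.py .5794 -.3397 .116 87.7; python3 lid.py
```

```text
time_s: 26.4
tool_pos: [0.4147, -0.3328, 0.1084]
eef_rot: [0.063, 3.141, -0.001]
wrist_force: [-9.5, 7.1, 30.1]
grip_width: 0.005
grasp_force: 15.1
time_s: 27.3
tool_pos: [0.5798, -0.3397, 0.1366]
eef_rot: [-0.062, -3.139, -0.001]
wrist_force: [-1.0, -0.0, 0.2]
grip_width: -0.001
grasp_force: 0.0
turn [ 0.006 -0.021  0.008] shift [ 0.0007 -0.0001  0.0344] rows>= 0.4
t 27.3 [ 0.5798 -0.3397  0.1366] j [-0.53  0.56  0.09  1.1  -0.   -0.49] F [-1.  -0.   0.2] grip -0.001 0.0
lid 2844 ((500.1512145996094, -272.52374267578125), (148.76185607910156, 190.67767333984375), 87.1407699584961)
a [ 0.5844 -0.2158] plane z 0.1114 local 106 0.1116
b [ 0.4206 -0.2093] plane z 0.1076 local 68 0.1084
c [ 0.4156 -0.3332] plane z 0.1117 local 0 None
d [ 0.5794 -0.3397] plane z 0.1155 local 50 0.1148
```

```bash
python3 -m handwheel '[[0,0,0.02,0,0,0],[0,0,0.01,0,0,0],[0,0,0.003,0,0,0],[0,0,0.003,0,0,0],[0,0,0.003,0,0,0],[0,0,0.003,0,0,0]]'; python3 -m handwheel '[[0,0,0.003,0,0,0],[0,0,0.003,0,0,0],[0,0,0.003,0,0,0]]'; python3 -m handwheel '[[0,0,0.002,0,0,0],[0,0,0,0,0,0]]'; python3 -m handwheel '[[0,0,0.002,0,0,0],[0,0,0.001,0,0,0],[0,0,0,0,0,0]]'
```

```text
time_s: 27.95
tool_pos: [0.5789, -0.3398, 0.1129]
eef_rot: [-0.064, -3.139, -0.0]
wrist_force: [-3.8, 2.6, 6.4]
grip_width: 0.001
grasp_force: 3.4
time_s: 28.25
tool_pos: [0.579, -0.34, 0.108]
eef_rot: [-0.064, -3.139, 0.0]
wrist_force: [-7.6, 3.7, 18.6]
grip_width: 0.0
grasp_force: 9.1
time_s: 28.45
tool_pos: [0.579, -0.34, 0.108]
eef_rot: [-0.064, -3.14, 0.001]
wrist_force: [-6.0, 2.5, 13.8]
grip_width: -0.001
grasp_force: 6.7
time_s: 28.75
tool_pos: [0.579, -0.34, 0.108]
eef_rot: [0.064, 3.141, -0.002]
wrist_force: [-8.5, 4.7, 20.4]
grip_width: 0.003
grasp_force: 10.6
```

```bash
python3 -m handwheel '[[0,0,0.001,0,0,0],[0,0,0,0,0,0],[0,0,-0.01,0,0,0],[0,0,-0.06,0,0,0],[0,0,-0.08,0,0,0],[0,0,-0.04,0,0,0],[0.04,0.07,0,0,0,0],[0.04,0.08,0,0,0,0],[0.04,0.08,0,0,0,0],[0.04,0.08,0,0,0,0],[0,0.08,0,0,0,0],[0,0.08,0,0,0,0],[0,0.08,0,0,0,0],[0,0.08,0,0,0,0],[0,0.08,0,0,0,0],[0,0.05,0,0,0,0],[0,0,0,0,0,0],[0,0,0,0,0,0]]'; python3 lid.py; python3 lid.py; python3 - <<'E'
from h import *
snap('top','tf.png')
E
```

```text
time_s: 30.55
tool_pos: [0.5071, 0.1097, 0.2169]
eef_rot: [-0.06, -3.141, 0.001]
wrist_force: [-0.7, -0.1, -0.9]
grip_width: 0.003
grasp_force: 0.0
lid 3259 ((500.41790771484375, -273.6084289550781), (151.10733032226562, 191.39105224609375), 87.32062530517578)
a [ 0.5844 -0.2158] plane z 0.1074 local 104 0.1074
b [ 0.4206 -0.2093] plane z 0.1072 local 116 0.1073
c [ 0.4156 -0.3332] plane z 0.1072 local 100 0.1074
d [ 0.5794 -0.3397] plane z 0.1075 local 88 0.1073
lid 3249 ((500.0560302734375, -273.59423828125), (150.11480712890625, 191.26669311523438), 87.33589935302734)
a [ 0.5844 -0.2158] plane z 0.1074 local 107 0.1076
b [ 0.4206 -0.2093] plane z 0.1072 local 116 0.1069
c [ 0.4156 -0.3332] plane z 0.1071 local 97 0.1076
d [ 0.5794 -0.3397] plane z 0.1073 local 88 0.1068
```

View pics/tf.png

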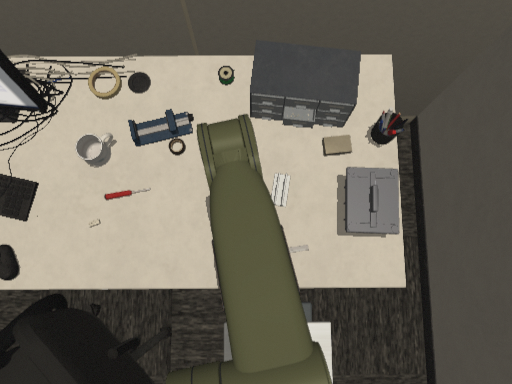

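The lid is flat on the box at (371,201) and level at about 0.107 m on all four corners. The bit case (337,146), the tape roll (177,146) and the screwdriver (118,194) have not moved.

```bash
python3 -c "
from bench import order
print(order.sign_off())"
```

```text
the job is handed in; nothing more can be done
None
```

The drive stands on the box floor between the cheeks, the lid is pressed flat and level on all four corners (a, b, c, d in turn), the other things on the desk have not moved, and the job was handed in at about 31 s; no verdict was returned.

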